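# Lock a depth gauge on a pressed pellet

## Task

The depth gauge is still locked at its last reading. Twist its blue handle anticlockwise to free the probe, push the probe down gently until its sprung tip just touches the fragile pressed pellet hidden in the steel die, and twist the handle clockwise to its stop, so that the probe stays locked there, still lightly touching the pellet, when you let go. Leave the other things on the bench where they are.

Things in the scene. Friction and masses are not known exactly. Their poses are not given: they have to be found in the camera images.
- handle (a point): centre of the blue wing handle on top of the probe: a bar 46 mm long, 16 mm thick and 28 mm high (the point is half-way up, on the probe's upright axis). Its x axis lies along the bar, its y axis across it, z is up. Pinch it from above across its 16 mm; it turns and goes up and down with the probe. Under the bar is a neck 23 mm wide and 8 mm high, then the bare 8 mm rod; the guide sleeve and bridge of the gauge end at 122 mm above the bench
- lock (a joint): twist lock of the handle, rad: 0 = fully anticlockwise (seen from above), slide free; grows clockwise to the stop at 1.2 = fully locked. The slide is quite free below 0.1; from there on the lock wedges the rod by friction, ever more firmly up to the stop, and the turn gets stiffer (up to about 0.2 N m). The handle stays turned where it is left; fully locked, the probe holds against about 10 N
- probe (a joint): how far the probe has been pushed down from its top stop, m (0 to 0.062). A return spring pushes the unlocked probe up with about 2 to 3 N, so it jumps back up if let go unlocked
- tip: brass ball tip of the probe, 8 mm across, sprung in the rod; origin at its lowest point, 142 mm below the handle point when not pressed. The tip spring gives a force of 0.6 N at first touch plus 1.2 N for each mm pressed, and is at its end after 6 mm
- gauge: the depth gauge, screwed to the bench: grey base 180 x 110 x 16 mm, steel column behind, bridge with the guide sleeve; origin on the probe's axis at bench height, x axis towards the column
- die: steel die, 56 mm across and 50 mm high, fixed on the gauge's base under the probe, with a bore 28 mm wide; origin at the centre of its underside, 16 mm above the bench. The white pellet in it is level; its upper face is 12 to 36 mm below the die's rim, at a height that is not given and must be felt. The pellet cracks at 10 N
- timer: bystander: white timer with coloured keys, 58 x 68 x 16 mm
- label_tape: bystander: roll of cream tape, 55 mm across, 18 mm high
- marker: bystander: white marker with red cap, 117 mm long, 14 mm high
- beaker_s1: bystander: glass beaker, 58 mm across, 70 mm high

How it is judged:
By the outcome, as a careful person would: the job done as asked, in the order asked, and still so for the second after the job is handed in, with the robot touching nothing.
It also fails if it takes over 48 s, if anything falls off the work surface, if the arm or the gripper's body presses on something with over 40 N, if the wrist force passes 120 N, or if a joint passes its speed limit or range.

## Robot

A 6-joint arm with a two-finger parallel gripper is mounted at the origin on a cart in front of the work surface, level with it; the furniture and walls round the work are solid. World frame = base frame: x ahead of the robot, y to its left, z up, the work surface at z = 0. Lengths are in mm, angles in rad, forces in N, time in s.
With the tool pointing down it reaches from about 350 to 975 mm from the base axis. Payload 7.1 kg.
Tool frame: the origin (TCP) lies on the centre line of the jaws, within the pads' length; the fingertips stand 8 mm ahead of it and the grasp point (between the pads) lies 11 mm behind it; z points along the fingers, x is the direction in which the jaws open and shut, and the axes are right-handed (so a half turn about z gives the same grasp; the last joint's range is limited). The gripper opens to 88 mm and grips with 3 to 60 N. Pads are 20 mm wide; open, the fingers measure 115 mm over their backs; the gripper's body (75 mm by 178 mm) begins 61 mm behind the grasp point.
Start: joints at [1.098, 0.423, 1.63, -0, 1.089, -0.019], TCP at [273.958, 561.74, 230.675] pointing down, gripper open.
Joint ranges: [-3, 3], [-0.9, 2.11], [0.09, 2.58], [-1.31, 4.45], [0.11, 2.69], [-2.54, 2.54]. Speed limits (rad/s): [2.39, 2.39, 3.01, 3.14, 3.14, 3.14].

## Interface

Orientations are given as a rotation vector (axis times angle).
In Python, from workcell import ctrl gives the robot as it stands.
- The arm moves only by the shell command python3 -m handwheel 'ROWS'. ROWS is JSON, a list of rows, each a list of 3 entries, a list of its own where there are three numbers: the turn, a rotation vector about the tool's x, y, z in rad, then the shift along the tool's x, y, z in mm, then the opening, from 0 (shut) to 1 (fully open). In form: [[[ax, ay, az], [tx, ty, tz], jaw], ...]. A call has exactly 10 rows; each row shifts and turns the pose as measured when the row begins, along the tool's axes as they then stand; what a row does not reach is not made up. A row lasts 1/12 s, in which the tool goes at most 41.7 mm and 7.16 degrees, less where a joint would pass 70% of its speed; a pose out of reach is approached as far as the arm can. A call with a gripper value outside its range is refused whole. The fingers move at their own pace and stop on an object; the grip force is fixed at half the most. Time passes only in rows, so rows that do not move let the fingers close, or fill a call up. It gives the time, the measured TCP pose, the force and the opening at its end, in the units of the state.
- ctrl.get_obs(): the state, without advancing time (a new reading comes with each control period).
- ctrl.get_image(name): name is "side" or "top" or "wrist"; returns a dict with "pixels" (420x560x3 uint8, red, green, blue), "camera_matrix" (3x3 intrinsics, pixels), "rvec" (rotation vector, rad) and "tvec" (3), from world to camera coordinates, as OpenCV has them. Camera axes: x right, y down, z forward; pixel columns grow to the right and rows downward; lengths in mm; the calibration is good to about 2 mm. The wrist camera is an equidistant fisheye: a pixel r from the principal point sees the ray r / f radians off the axis. A picture is of the moment at which its call begins. There is no depth.
- ctrl.close_job(): hands the job in, once; it reports no verdict.
Trained networks look in a picture, given as the dict that the camera call returned (one of the last four; its "shot" number tells which), for a name from the list of things; names that differ only in an ending like _2 or _b are one class to them, and where a whole thing is asked for, a point or a joint stands for the part that bears it (a point fixed in the world has none). Each returns a list of dicts, best first, with "score" (0 to 1); they miss things now and then, are a little off and sometimes report something else, mostly with a low value. They report only what shows in the picture. A call takes as long as a camera call.
- ctrl.look_for(picture, query): "position" ([x, y, z] in mm, in the coordinates of the camera as it stood for that picture, good to about 4 mm: the middle of the surface that is visible of it).
- ctrl.spot_point(picture, query): "position" ([x, y, z] in mm, in the coordinates of the camera as it stood for that picture, good to about 4 mm: a listed point, or the origin of a listed thing).
The state is a dict: "t": time; "qpos": joint angles; "qvel": joint speeds; "joint_torque": joint torques, N m; "ee_pos": TCP position; "orientation": TCP orientation; "ft_force": force on the tool from outside, world axes, zero at the start; "moment": the same for the moment, N m; "width": finger opening in mm.
Only numpy, scipy, OpenCV 4.12 (cv2) and the standard library are available. Lean on these libraries where they do the work, as an engineer would, in place of code of your own. Each camera call takes 0.05 s, during which the arm holds its last target.

## Working session

There is one attempt and no reset: what is moved stays moved. The work goes in short steps, Python scripts to look and compute and a shell command to move; the robot and the scene stay as the last step left them, time stands still between calls to the robot, and variables do not carry over. Pictures are saved under pics/ and viewed, and the job is handed in when it is done.

```bash
mkdir -p pics; ls; cat > h.py <<'E'
import numpy as np, cv2
from scipy.spatial.transform import Rotation as R
from workcell import ctrl
def w(im,p):
    Rm=cv2.Rodrigues(np.array(im['rvec'],float))[0]
    return Rm.T@(np.array(p,float)-np.array(im['tvec'],float).ravel())
def save(im,n): cv2.imwrite('pics/'+n,cv2.cvtColor(im['pixels'],cv2.COLOR_RGB2BGR))
def st():
    o=ctrl.get_obs(); 
    print('t',round(o['t'],2),'pos',np.round(o['ee_pos'],1),'F',np.round(o['ft_force'],2),'M',np.round(o['moment'],3),'w',np.round(o['width'],1))
    m=R.from_rotvec(o['orientation']).as_matrix(); print('x',np.round(m[:,0],3),'z',np.round(m[:,2],3),'q',np.round(o['qpos'],3)); return o
E
python3 - <<'E'
from h import *
st()
for n in ('top','side'):
    im=ctrl.get_image(n); save(im,n+'0.png')
    for q in ('handle','gauge','die','tip','timer','beaker_s1','marker','label_tape'):
        for d in ctrl.spot_point(im,q)[:2]: print(n,q,np.round(d['score'],2),np.round(w(im,d['position']),1))
E
```

```text
pics
t 0.0 pos [273.7 561.2 229.9] F [-0.2   0.33  0.34] M [0.048 0.005 0.018] w 87.4
x [ 0.438  0.899 -0.002] z [-0.001 -0.001 -1.   ] q [ 1.098  0.424  1.631 -0.     1.089 -0.019]
top handle 0.72 [355.7 287.3   1.2]
top handle 0.66 [514.1  52.6 211.2]
top gauge 0.62 [521.6  56.1   3.4]
top die 0.72 [519.4  53.3  16.9]
top timer 0.59 [488.1 276.6  -0.7]
top beaker_s1 0.62 [ 6.898e+02 -3.233e+02 -3.000e-01]
top beaker_s1 0.29 [353.7 286.4   0.8]
top label_tape 0.71 [648.8 271.7   4. ]
side handle 0.71 [511.3  48.8 210.1]
side handle 0.45 [647.3 271.7   1.8]
side gauge 0.71 [517.2  54.7   1.5]
side die 0.7 [512.4  52.7  13.8]
side timer 0.56 [483.3 273.1  -2.1]
side beaker_s1 0.75 [ 6.918e+02 -3.239e+02 -5.000e-01]
side marker 0.51 [352.1 282.5   2.5]
```

View pics/top0.png

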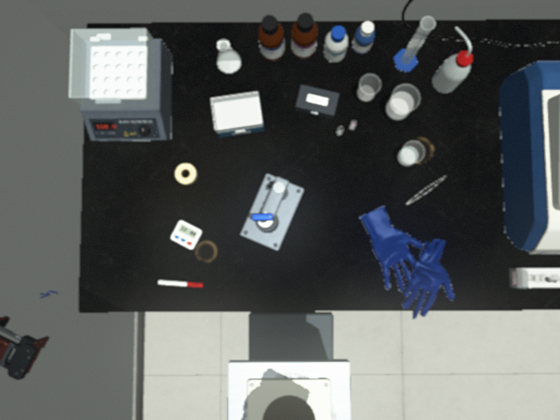

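View pics/side0.png

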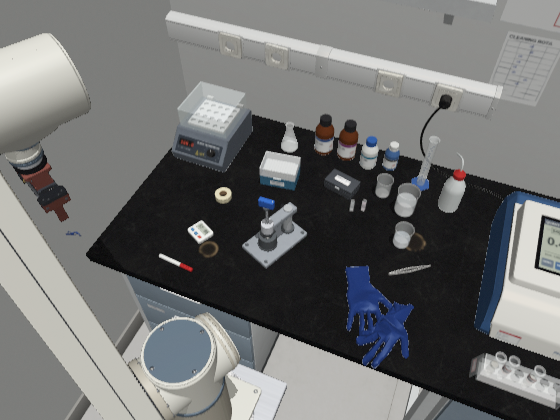

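```bash
python3 - <<'E'
from h import *
for n in ('top','side'):
    im=ctrl.get_image(n); px=im['pixels'].astype(int)
    Rm=cv2.Rodrigues(np.array(im['rvec'],float))[0]; t=np.array(im['tvec'],float).ravel(); K=np.array(im['camera_matrix'])
    c=K@(Rm@np.array([513,51,215])+t); c=c[:2]/c[2]; print(n,c, 'cam',-Rm.T@t)
    m=((px[...,2]>px[...,0]+50)&(px[...,2]>90)).astype(np.uint8)
    u0,v0=c.astype(int); M=np.zeros_like(m); M[v0-25:v0+25,u0-30:u0+30]=m[v0-25:v0+25,u0-30:u0+30]
    v,u=np.nonzero(M); C=-Rm.T@t
    d=(Rm.T@np.linalg.inv(K)@np.stack([u,v,np.ones_like(u)]))
    for z in (210,224):
        P=C[:,None]+d*((z-C[2])/d[2]); P=P[:2].T.astype(np.float32)
        r=cv2.minAreaRect(P); ev=np.linalg.svd(P-P.mean(0),full_matrices=0)[2][0]
        print(z,len(u),P.mean(0),r,np.degrees(np.arctan2(ev[1],ev[0])))
    crop=px[v0-45:v0+45,u0-60:u0+60].astype(np.uint8)
    cv2.imwrite(f'pics/{n}c.png',cv2.resize(crop[...,::-1],None,fx=6,fy=6,interpolation=cv2.INTER_CUBIC))
    a=w(im,ctrl.look_for(im,'gauge')[0]['position']);print(a)
E
```

```text
top [264.35942797 218.59603713] cam [ 451.45722234  -11.63291479 1174.36140216]
210 159 [518.16235  57.04438] ((518.0022583007812, 56.54381561279297), (48.644874572753906, 15.499366760253906), 89.59368133544922) -88.16752
224 159 [517.1939   56.04737] ((517.0362548828125, 55.5540771484375), (47.938682556152344, 15.274330139160156), 89.59368133544922) -88.167534
[549.23824529  41.21451346  20.26055264]
side [266.11717289 202.950686  ] cam [-259.99020437 -310.47634915 1225.43583454]
210 271 [553.69635  54.39162] ((556.2113037109375, 48.470703125), (110.42955017089844, 99.99759674072266), 8.28564167022705) 177.59923
224 271 [542.47797  49.36112] ((544.9581909179688, 43.52185821533203), (108.90702056884766, 98.61891174316406), 8.285622596740723) 177.59923
[526.26088521  31.66143197  15.10459357]
```

View pics/topc.png

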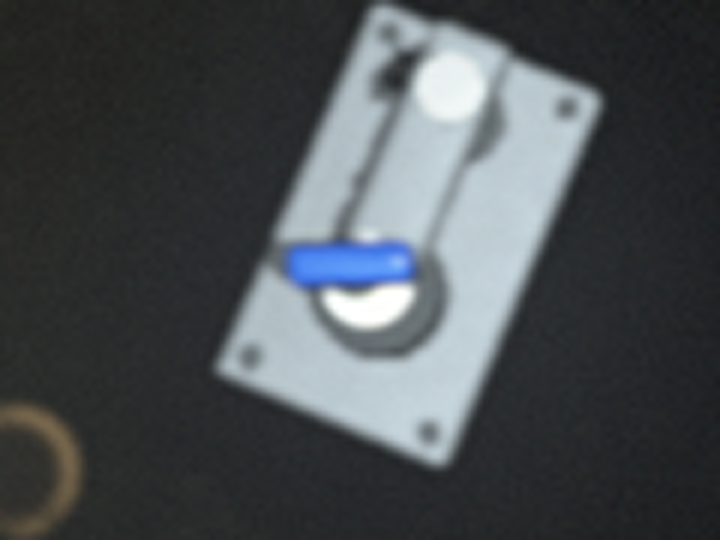

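View pics/sidec.png

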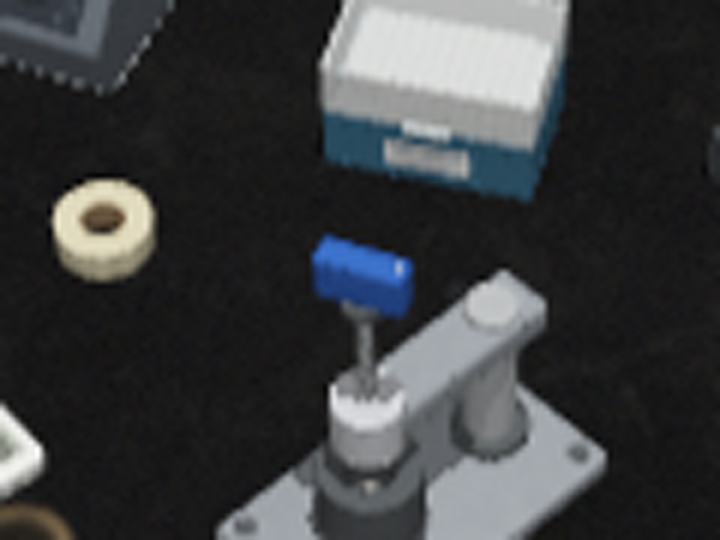

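```bash
python3 -m handwheel '[[[0,0,0],[-25,31,-4],1],[[0,0,0],[-25,31,-4],1],[[0,0,0],[-25,31,-4],1],[[0,0,0],[-25,31,-4],1],[[0,0,0],[-25,31,-4],1],[[0,0,0],[-25,31,-4],1],[[0,0,0],[-25,31,-4],1],[[0,0,0],[-25,31,-4],1],[[0,0,0],[-25,31,-4],1],[[0,0,0],[-25,31,-4],1]]'; python3 -c "
from h import *
o=st();m=R.from_rotvec(o['orientation']).as_matrix();print(m.T@(np.array([516,54,265])-o['ee_pos']))"
```

```text
t: 1.93
ee_pos: [446.6, 194.3, 271.2]
orientation: [-2.652, -1.681, -0.007]
ft_force: [0.8, 0.3, -0.3]
width: 88.0
t 1.93 pos [446.6 194.3 271.2] F [ 0.83  0.31 -0.28] M [0.037 0.027 0.022] w 88.0
x [0.427 0.904 0.005] z [ 0.002  0.004 -1.   ] q [ 0.384  0.166  1.89   0.003  1.081 -0.747]
[-97.34102403 122.62777843   5.83132711]
```

```bash
python3 -m handwheel '[[[0,0,0],[-25,31,1],1],[[0,0,0],[-25,31,1],1],[[0,0,0],[-25,31,1],1],[[0,0,0],[-21,27,1],1],[[0,0,0.124],[0,0,0],1],[[0,0,0.124],[0,0,0],1],[[0,0,0.124],[0,0,0],1],[[0,0,0.124],[0,0,0],1],[[0,0,0.124],[0,0,0],1],[[0,0,0.124],[0,0,0],1]]'; python3 -m handwheel '[[[0,0,0.124],[0,0,0],1],[[0,0,0.124],[0,0,0],1],[[0,0,0.124],[0,0,0],1],[[0,0,0.1],[0,0,0],1],[[0,0,0],[0,0,0],1],[[0,0,0],[0,0,0],1],[[0,0,0],[0,0,0],1],[[0,0,0],[0,0,0],1],[[0,0,0],[0,0,0],1],[[0,0,0],[0,0,0],1]]';python3 - <<'E'
from h import *
o=st();m=R.from_rotvec(o['orientation']).as_matrix()
im=ctrl.get_image('wrist'); save(im,'w1.png')
for q in ('handle',):
  for d in ctrl.spot_point(im,q)[:2]: print(d['score'],w(im,d['position']))
t=ctrl.get_image('top'); save(t,'t1.png')
for d in ctrl.spot_point(t,'handle')[:2]: print(d['score'],w(t,d['position']))
print(im['camera_matrix'],-cv2.Rodrigues(np.array(im['rvec']))[0].T@np.array(im['tvec']))
E
```

```text
t: 2.77
ee_pos: [520.9, 39.1, 270.0]
orientation: [-3.085, -0.584, -0.018]
ft_force: [-0.4, 0.4, -0.2]
width: 88.1
t: 3.6
ee_pos: [521.0, 38.8, 270.6]
orientation: [-3.134, 0.157, -0.018]
ft_force: [0.2, 1.4, 0.6]
width: 88.0
t 3.6 pos [521.   38.8 270.6] F [0.24 1.4  0.6 ] M [-0.098  0.056 -0.002] w 88.0
x [ 0.995 -0.1    0.011] z [ 0.012  0.003 -1.   ] q [0.05  0.219 1.825 0.003 1.086 0.148]
0.94 [515.54209887  49.81053117 214.24567638]
[[325.1922621    0.         281.4634515 ]
 [  0.         325.1922621  202.19547337]
 [  0.           0.           1.        ]] [526.54754077 112.42500087 425.86448091]
```

View pics/w1.png

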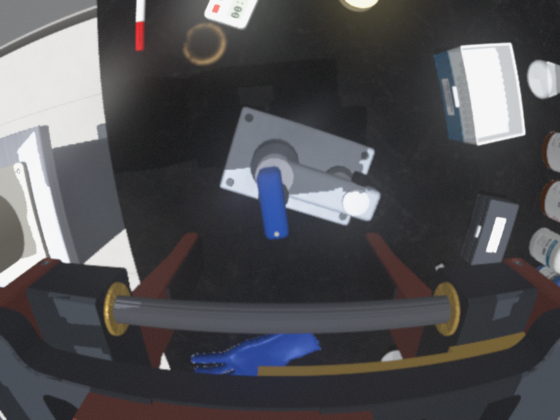

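```bash
cat >> h.py <<'E'
def bar(im,z,box=(225,320,150,250)):
    px=im['pixels'].astype(int); m=(px[...,2]>px[...,0]+50)&(px[...,2]>90)
    M=np.zeros(m.shape,np.uint8); a,b,c,d=box; M[c:d,a:b]=m[c:d,a:b]
    n,l,s,_=cv2.connectedComponentsWithStats(M); k=1+np.argmax(s[1:,4]); 
    v,u=np.nonzero(l==k); print('box',s[k])
    K=np.array(im['camera_matrix']); x=(u-K[0,2])/K[0,0]; y=(v-K[1,2])/K[1,1]; r=np.hypot(x,y)
    ray=np.stack([x/r*np.sin(r),y/r*np.sin(r),np.cos(r)])
    Rm=cv2.Rodrigues(np.array(im['rvec'],float))[0]; C=-Rm.T@np.array(im['tvec'],float).ravel()
    d=Rm.T@ray; P=(C[:,None]+d*((z-C[2])/d[2]))[:2].T.astype(np.float32)
    ev=np.linalg.svd(P-P.mean(0),full_matrices=0)[2][0]
    print(z,P.mean(0),cv2.minAreaRect(P),np.degrees(np.arctan2(ev[1],ev[0])))
E
python3 - <<'E'
from h import *
im=ctrl.get_image('wrist')
bar(im,224);bar(im,210)
E
```

```text
box [ 257  167   32   73 1665]
224 [517.26654   56.363983] ((517.15185546875, 55.86674118041992), (15.902982711791992, 47.957218170166016), 2.1990532875061035) -88.661766
box [ 257  167   32   73 1665]
210 [516.61786   52.476353] ((516.495361328125, 51.944644927978516), (17.006004333496094, 51.283451080322266), 2.198695659637451) -88.661766
```

```bash
python3 -m handwheel '[[[0,-0.011,-0.067],[0,0,0],1],[[0,0,-0.067],[0,0,0],1],[[0,0,0],[0,0,0],1],[[0,0,0],[-4.5,-8,10],1],[[0,0,0],[0,-8,10],1],[[0,0,0],[0,0,0],1],[[0,0,0],[0,0,0],1],[[0,0,0],[0,0,0],1],[[0,0,0],[0,0,0],1],[[0,0,0],[0,0,0],1]]'
python3 - <<'E'
from h import *
o=st();m=R.from_rotvec(o['orientation']).as_matrix()
print(np.degrees(R.from_matrix(m).as_euler('xyz')),m.T@(np.array([517,55,200])-o['ee_pos']))
im=ctrl.get_image('wrist');save(im,'w2.png');bar(im,224)
E
```

```text
t: 4.68
ee_pos: [514.4, 57.0, 247.5]
orientation: [-3.137, -0.051, 0.002]
ft_force: [-0.6, 0.2, 0.8]
width: 88.0
t 4.68 pos [514.4  57.  247.5] F [-0.57  0.15  0.75] M [-0.054  0.081 -0.013] w 88.0
x [ 0.999  0.033 -0.001] z [-0.001  0.004 -1.   ] q [0.085 0.245 1.85  0.005 1.048 0.05 ]
[-1.79760762e+02  7.11401830e-02  1.87372025e+00] [ 2.60267355  2.29377686 47.50141589]
box [ 273  200   27   50 1251]
224 [516.4999  67.0043] ((516.77197265625, 67.404541015625), (15.413444519042969, 30.45278549194336), 1.4261701107025146) -87.851906
```

View pics/w2.png

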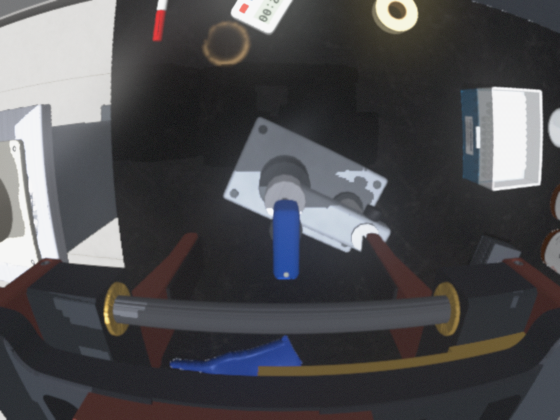

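```bash
python3 -m handwheel '[[[0,0,0],[2.4,2,0],1],[[0,0,0],[0,0,11],1],[[0,0,0],[0,0,11],1],[[0,0,0],[0,0,11],1],[[0,0,0],[0,0,9],1],[[0,0,0],[0,0,3],1],[[0,0,0],[0,0,0],1],[[0,0,0],[0,0,0],1],[[0,0,0],[0,0,0],1],[[0,0,0],[0,0,0],1]]'
python3 - <<'E'
from h import *
st()
im=ctrl.get_image('wrist');save(im,'w3.png');bar(im,224,(225,320,150,300))
E
```

```text
t: 5.57
ee_pos: [517.3, 54.2, 197.5]
orientation: [-3.137, -0.049, 0.002]
ft_force: [-0.1, 0.9, -0.2]
width: 87.7
t 5.57 pos [517.3  54.2 197.5] F [-0.05  0.86 -0.23] M [-0.055  0.029  0.062] w 87.7
x [ 1.     0.031 -0.001] z [-0.001  0.004 -1.   ] q [0.079 0.315 1.887 0.005 0.941 0.045]
box [ 263  221   36   79 2701]
224 [516.68384   65.186195] ((516.7156372070312, 64.93991088867188), (15.741785049438477, 38.4089469909668), 2.022277593612671) -87.87612
```

View pics/w3.png

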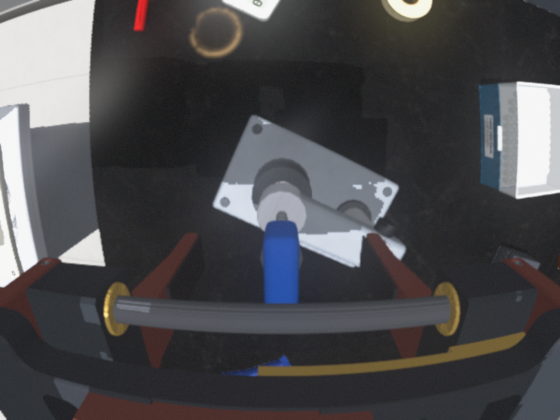

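```bash
python3 -m handwheel '[[[0,0,0],[0,0,0],0],[[0,0,0],[0,0,0],0],[[0,0,0],[0,0,0],0],[[0,0,0],[0,0,0],0],[[0,0,0],[0,0,0],0],[[0,0,0],[0,0,0],0],[[0,0,0],[0,0,0],0],[[0,0,0],[0,0,0],0],[[0,0,0],[0,0,0],0],[[0,0,0],[0,0,0],0]]'
python3 -c "
from h import *
st()"
```

```text
t: 6.45
ee_pos: [518.2, 54.3, 199.3]
orientation: [-3.137, -0.049, -0.003]
ft_force: [-5.1, -0.0, 2.6]
width: 24.3
t 6.45 pos [518.2  54.3 199.3] F [-5.13 -0.02  2.59] M [-0.082  1.148 -0.017] w 24.3
x [1.    0.031 0.002] z [ 0.002  0.004 -1.   ] q [0.079 0.312 1.886 0.005 0.941 0.045]
```

```bash
python3 -m handwheel '[[[0,0,0],[0,0,0],0.5],[[0,0,0],[0,0,0],0.5],[[0,0,0],[0,0,0],0.5],[[0,0,0],[-0.5,0,-5],0.5],[[0,0,0],[0,0,-4],0.5],[[0,0,0],[0,0,0],0.5],[[0,0,0],[0,0,0],0.5],[[0,0,0],[0,0,0],0.5],[[0,0,0],[0,0,0],0.5],[[0,0,0],[0,0,0],0.5]]'
python3 - <<'E'
from h import *
st()
im=ctrl.get_image('side');print([ (d['score'],w(im,d['position'])) for d in ctrl.spot_point(im,'handle')]);save(im,'s2.png')
c=im['pixels'][150:260,210:340,::-1];cv2.imwrite('pics/s2c.png',cv2.resize(c,None,fx=6,fy=5.4,interpolation=cv2.INTER_CUBIC))
E
```

```text
t: 7.28
ee_pos: [518.0, 54.3, 209.6]
orientation: [-3.137, -0.049, -0.005]
ft_force: [0.4, -0.5, 0.2]
width: 43.8
t 7.28 pos [518.   54.3 209.6] F [ 0.4  -0.5   0.18] M [-0.056  0.047  0.014] w 43.8
x [1.    0.031 0.003] z [ 0.003  0.004 -1.   ] q [0.079 0.297 1.879 0.005 0.963 0.045]
[(0.52, array([515.60082617,  50.20573379, 208.86540491])), (0.41, array([518.97116107,  54.57856667,   1.51618457]))]
```

View pics/s2c.png

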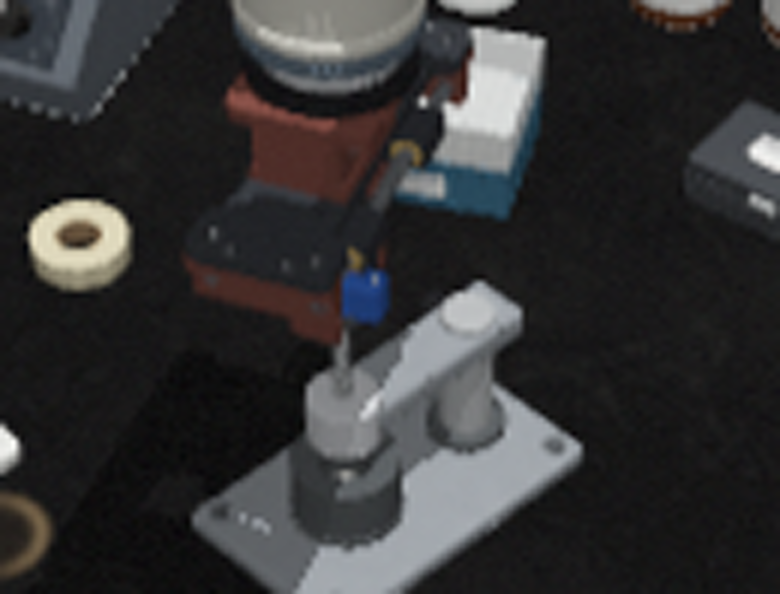

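```bash
python3 -m handwheel '[[[0,0,0],[-1,0.5,0],0],[[0,0,0],[0,0,0],0],[[0,0,0],[0,0,0],0],[[0,0,0],[0,0,0],0],[[0,0,0],[0,0,0],0],[[0,0,0],[0,0,0],0],[[0,0,0],[0,0,0],0],[[0,0,0],[0,0,0],0],[[0,0,0],[0,0,0],0],[[0,0,0],[0,0,0],0]]'
python3 -c "
from h import *
st()"
```

```text
t: 8.22
ee_pos: [516.8, 53.7, 209.2]
orientation: [-3.137, -0.049, -0.004]
ft_force: [0.6, -0.4, 0.5]
width: 15.8
t 8.22 pos [516.8  53.7 209.2] F [ 0.57 -0.39  0.45] M [-0.051  0.07   0.008] w 15.8
x [1.    0.031 0.002] z [ 0.002  0.004 -1.   ] q [0.078 0.296 1.881 0.005 0.962 0.044]
```

```bash
python3 -m handwheel '[[[0,0,-0.1],[0,0,0],0],[[0,0,-0.1],[0,0,0],0],[[0,0,-0.1],[0,0,0],0],[[0,0,-0.1],[0,0,0],0],[[0,0,-0.1],[0,0,0],0],[[0,0,-0.1],[0,0,0],0],[[0,0,-0.1],[0,0,0],0],[[0,0,-0.1],[0,0,0],0],[[0,0,0],[0,0,0],0],[[0,0,0],[0,0,0],0]]'
python3 -c "
from h import *
o=st();print(R.from_rotvec(o['orientation']).as_euler('xyz'))"
```

```text
t: 9.05
ee_pos: [517.0, 53.6, 209.3]
orientation: [-2.849, -1.316, -0.006]
ft_force: [0.2, 0.0, -0.0]
width: 15.5
t 9.05 pos [517.   53.6 209.3] F [ 0.23  0.01 -0.01] M [-0.045  0.244  0.037] w 15.5
x [0.648 0.761 0.005] z [ 0.002  0.004 -1.   ] q [ 0.078  0.297  1.881  0.005  0.962 -0.79 ]
[-3.14027689 -0.00467129  0.86534578]
```

```bash
python3 -m handwheel '[[[0,0,-0.1],[0,0,0],0],[[0,0,-0.1],[0,0,0],0],[[0,0,-0.1],[0,0,0],0],[[0,0,-0.04],[0,0,0],0],[[0,0,0],[0,0,0],0],[[0,0,0],[0,0,0],0],[[0,0,0],[0,0,0],0],[[0,0,0],[0,0,0],0],[[0,0,0],[0,0,0],0],[[0,0,0],[0,0,0],0]]'
python3 -c "
from h import *
o=st();print(R.from_rotvec(o['orientation']).as_euler('xyz'))
for i in range(4):
  ctrl.get_image('side');o=ctrl.get_obs();print(np.round(o['ft_force'],2),np.round(o['moment'],3))"
```

```text
t: 9.88
ee_pos: [517.1, 53.6, 209.6]
orientation: [-2.6, -1.757, -0.008]
ft_force: [-0.8, 0.6, -0.5]
width: 15.8
t 9.88 pos [517.1  53.6 209.6] F [-0.76  0.63 -0.48] M [-0.123  0.109 -0.528] w 15.8
x [0.373 0.928 0.006] z [ 0.002  0.006 -1.   ] q [ 0.077  0.296  1.88   0.007  0.963 -1.115]
[-3.14140025 -0.0061623   1.18875994]
[-1.19 -0.88  0.11] [-0.109  0.087 -0.557]
[0.45 0.25 0.01] [-0.191  0.076 -0.53 ]
[-0.19 -0.73  0.18] [-0.097  0.151 -0.474]
[0.12 0.5  0.48] [-0.153  0.14  -0.491]
```

```bash
python3 -m handwheel '[[[0,0,0.02],[0,0,0],0],[[0,0,0],[0,0,2],0],[[0,0,0],[0,0,3],0],[[0,0,0],[0,0,3],0],[[0,0,0],[0,0,2],0],[[0,0,0],[0,0,0],0],[[0,0,0],[0,0,0],0],[[0,0,0],[0,0,0],0],[[0,0,0],[0,0,0],0],[[0,0,0],[0,0,0],0]]'
cat >> h.py <<'E'
def rd():
    o=ctrl.get_obs();F=[o['ft_force']];Z=[o['ee_pos'][2]];M=[o['moment'][2]]
    for i in range(4): 
        ctrl.get_image('side');o=ctrl.get_obs();F.append(o['ft_force']);Z.append(o['ee_pos'][2]);M.append(o['moment'][2])
    print('t',o['t'],'z',np.round(np.mean(Z),2),'F',np.round(np.mean(F,0),2),'Fz',np.round([f[2] for f in F],2),'Mz',round(np.mean(M),3),'yaw',round(R.from_rotvec(o['orientation']).as_euler('xyz')[2],3),'xy',np.round(o['ee_pos'][:2],1))
E
python3 -c "
from h import *
rd()"
```

```text
t: 10.92
ee_pos: [517.0, 53.6, 198.4]
orientation: [-2.616, -1.733, -0.006]
ft_force: [0.4, -0.6, 1.1]
width: 16.0
t 11.1167 z 198.38 F [ 0.04 -0.01  0.77] Fz [ 1.13 -0.48  0.92  1.38  0.91] Mz -0.148 yaw 1.17 xy [517.   53.6]
```

```bash
python3 - <<'E'
from h import *
im=ctrl.get_image('side')
c=im['pixels'][150:260,210:340,::-1];cv2.imwrite('pics/s3c.png',cv2.resize(c,None,fx=6,fy=5.4,interpolation=cv2.INTER_CUBIC))
for q in('handle','tip'):print(q,[ (d['score'],w(im,d['position'])) for d in ctrl.spot_point(im,q)])
E
```

```text
handle [(0.45, array([515.84739047,  47.36475693, 195.39551046]))]
tip []
```

View pics/s3c.png

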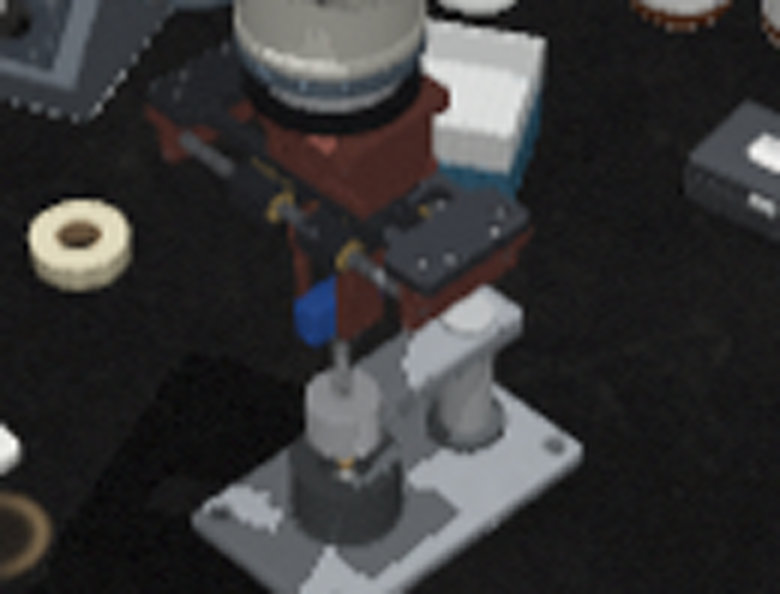

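```bash
python3 -m handwheel '[[[0,0,0],[0,0,1],0],[[0,0,0],[0,0,1],0],[[0,0,0],[0,0,0.5],0],[[0,0,0],[0,0,0],0],[[0,0,0],[0,0,0],0],[[0,0,0],[0,0,0],0],[[0,0,0],[0,0,0],0],[[0,0,0],[0,0,0],0],[[0,0,0],[0,0,0],0],[[0,0,0],[0,0,0],0]]'
python3 -c "
from h import *
rd()"
```

```text
t: 12.1
ee_pos: [517.0, 53.6, 195.8]
orientation: [-2.616, -1.734, -0.006]
ft_force: [-0.2, -0.5, 0.6]
width: 15.8
t 12.3 z 195.79 F [-0.17  0.15  1.35] Fz [0.63 1.44 1.61 1.71 1.36] Mz -0.15 yaw 1.17 xy [517.   53.6]
```

```bash
python3 -m handwheel '[[[0,0,0],[0,0,1],0],[[0,0,0],[0,0,1],0],[[0,0,0],[0,0,0.5],0],[[0,0,0],[0,0,0],0],[[0,0,0],[0,0,0],0],[[0,0,0],[0,0,0],0],[[0,0,0],[0,0,0],0],[[0,0,0],[0,0,0],0],[[0,0,0],[0,0,0],0],[[0,0,0],[0,0,0],0]]'
python3 -c "
from h import *
rd()"
```

```text
t: 13.13
ee_pos: [517.0, 53.7, 193.0]
orientation: [-2.616, -1.734, -0.006]
ft_force: [-0.5, -0.2, 1.7]
width: 16.0
t 13.3333 z 193.03 F [-0.05  0.25  1.49] Fz [1.75 1.16 1.85 2.03 0.66] Mz -0.131 yaw 1.17 xy [517.   53.6]
```

```bash
python3 -m handwheel '[[[0,0,0],[0,0,1],0],[[0,0,0],[0,0,1],0],[[0,0,0],[0,0,0.5],0],[[0,0,0],[0,0,0],0],[[0,0,0],[0,0,0],0],[[0,0,0],[0,0,0],0],[[0,0,0],[0,0,0],0],[[0,0,0],[0,0,0],0],[[0,0,0],[0,0,0],0],[[0,0,0],[0,0,0],0]]'
python3 -c "
from h import *
rd()"
```

```text
t: 14.17
ee_pos: [517.0, 53.6, 190.3]
orientation: [-2.616, -1.733, -0.006]
ft_force: [-0.1, -0.1, 1.7]
width: 15.9
t 14.3667 z 190.26 F [-0.03 -0.11  1.64] Fz [1.67 1.41 1.36 1.84 1.93] Mz -0.155 yaw 1.17 xy [517.   53.6]
```

```bash
python3 -m handwheel '[[[0,0,0],[0,0,1],0],[[0,0,0],[0,0,1],0],[[0,0,0],[0,0,0.8],0],[[0,0,0],[0,0,0],0],[[0,0,0],[0,0,0],0],[[0,0,0],[0,0,0],0],[[0,0,0],[0,0,0],0],[[0,0,0],[0,0,0],0],[[0,0,0],[0,0,0],0],[[0,0,0],[0,0,0],0]]'
python3 -c "
from h import *
rd()"
```

```text
t: 15.2
ee_pos: [517.0, 53.6, 187.1]
orientation: [-2.616, -1.733, -0.006]
ft_force: [-0.6, -0.3, 2.0]
width: 15.6
t 15.4 z 187.14 F [-0.39  0.04  1.52] Fz [1.97 0.92 2.07 1.04 1.62] Mz -0.163 yaw 1.17 xy [517.   53.7]
```

```bash
python3 -m handwheel '[[[0,0,0],[0,0,1],0],[[0,0,0],[0,0,1],0],[[0,0,0],[0,0,0.8],0],[[0,0,0],[0,0,0],0],[[0,0,0],[0,0,0],0],[[0,0,0],[0,0,0],0],[[0,0,0],[0,0,0],0],[[0,0,0],[0,0,0],0],[[0,0,0],[0,0,0],0],[[0,0,0],[0,0,0],0]]'
python3 -c "
from h import *
rd()"
```

```text
t: 16.23
ee_pos: [517.0, 53.7, 184.0]
orientation: [-2.616, -1.733, -0.006]
ft_force: [-0.5, -0.2, 1.1]
width: 15.8
t 16.4333 z 184.03 F [-0.29 -0.39  1.16] Fz [1.1  1.32 0.69 1.8  0.88] Mz -0.147 yaw 1.17 xy [517.   53.6]
```

```bash
python3 -m handwheel '[[[0,0,0],[0,0,1],0],[[0,0,0],[0,0,1],0],[[0,0,0],[0,0,0.8],0],[[0,0,0],[0,0,0],0],[[0,0,0],[0,0,0],0],[[0,0,0],[0,0,0],0],[[0,0,0],[0,0,0],0],[[0,0,0],[0,0,0],0],[[0,0,0],[0,0,0],0],[[0,0,0],[0,0,0],0]]'
python3 -c "
from h import *
rd()"
```

```text
t: 17.27
ee_pos: [517.1, 53.7, 180.9]
orientation: [-2.616, -1.733, -0.006]
ft_force: [0.3, 0.6, 0.3]
width: 15.4
t 17.4667 z 180.94 F [ 0.29 -0.08  0.8 ] Fz [0.28 0.68 0.36 0.85 1.84] Mz -0.138 yaw 1.17 xy [517.   53.6]
```

```bash
python3 -m handwheel '[[[0,0,0],[0,0,1],0],[[0,0,0],[0,0,1],0],[[0,0,0],[0,0,0.8],0],[[0,0,0],[0,0,0],0],[[0,0,0],[0,0,0],0],[[0,0,0],[0,0,0],0],[[0,0,0],[0,0,0],0],[[0,0,0],[0,0,0],0],[[0,0,0],[0,0,0],0],[[0,0,0],[0,0,0],0]]'
python3 -c "
from h import *
rd()"
```

```text
t: 18.3
ee_pos: [517.0, 53.6, 177.8]
orientation: [-2.616, -1.733, -0.006]
ft_force: [-0.5, -0.5, 0.5]
width: 15.8
t 18.5 z 177.84 F [-0.41 -0.18  1.38] Fz [0.54 1.84 2.22 1.22 1.08] Mz -0.122 yaw 1.17 xy [517.1  53.6]
```

```bash
python3 -m handwheel '[[[0,0,0],[0,0,1],0],[[0,0,0],[0,0,1],0],[[0,0,0],[0,0,0.8],0],[[0,0,0],[0,0,0],0],[[0,0,0],[0,0,0],0],[[0,0,0],[0,0,0],0],[[0,0,0],[0,0,0],0],[[0,0,0],[0,0,0],0],[[0,0,0],[0,0,0],0],[[0,0,0],[0,0,0],0]]'
python3 - <<'E'
from h import *
rd()
im=ctrl.get_image('side')
c=im['pixels'][150:260,210:340,::-1];cv2.imwrite('pics/s4c.png',cv2.resize(c,None,fx=6,fy=5.4,interpolation=cv2.INTER_CUBIC))
E
```

```text
t: 19.33
ee_pos: [517.1, 53.6, 174.7]
orientation: [-2.616, -1.733, -0.006]
ft_force: [-0.8, 0.2, 1.1]
width: 15.8
t 19.5333 z 174.74 F [-0.2   0.04  1.39] Fz [1.1  1.66 1.18 1.39 1.61] Mz -0.119 yaw 1.17 xy [517.   53.7]
```

View pics/s4c.png

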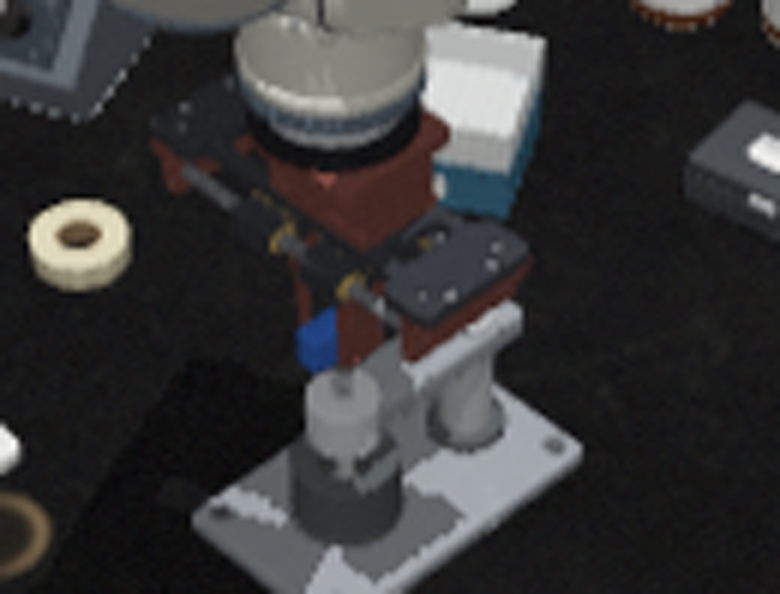

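```bash
python3 -m handwheel '[[[0,0,0],[0,0,1],0],[[0,0,0],[0,0,1],0],[[0,0,0],[0,0,0.5],0],[[0,0,0],[0,0,0],0],[[0,0,0],[0,0,0],0],[[0,0,0],[0,0,0],0],[[0,0,0],[0,0,0],0],[[0,0,0],[0,0,0],0],[[0,0,0],[0,0,0],0],[[0,0,0],[0,0,0],0]]'
python3 -c "
from h import *
rd()"
```

```text
t: 20.42
ee_pos: [517.1, 53.6, 172.6]
orientation: [-2.617, -1.733, -0.006]
ft_force: [-0.2, 0.1, 2.7]
width: 16.0
t 20.6167 z 172.61 F [-0.44  0.11  3.45] Fz [2.66 3.83 3.7  3.48 3.6 ] Mz -0.14 yaw 1.17 xy [517.1  53.6]
```

```bash
python3 -m handwheel '[[[0,0,0.08],[0,0,0],0],[[0,0,0.1],[0,0,0],0],[[0,0,0.1],[0,0,0],0],[[0,0,0.1],[0,0,0],0],[[0,0,0.1],[0,0,0],0],[[0,0,0],[0,0,0],0],[[0,0,0],[0,0,0],0],[[0,0,0],[0,0,0],0],[[0,0,0],[0,0,0],0],[[0,0,0],[0,0,0],0]]'
python3 -c "
from h import *
rd()"
```

```text
t: 21.45
ee_pos: [517.0, 53.7, 172.6]
orientation: [-2.958, -1.048, -0.004]
ft_force: [-1.3, -0.6, 3.3]
width: 16.1
t 21.65 z 172.6 F [-1.01 -0.31  3.49] Fz [3.3  3.41 3.78 3.26 3.7 ] Mz -0.016 yaw 0.679 xy [517.   53.7]
```

```bash
python3 -m handwheel '[[[0,0,0.1],[0,0,0],0],[[0,0,0.1],[0,0,0],0],[[0,0,0.1],[0,0,0],0],[[0,0,0.1],[0,0,0],0],[[0,0,0.1],[0,0,0],0],[[0,0,0.1],[0,0,0],0],[[0,0,0],[0,0,0],0],[[0,0,0],[0,0,0],0],[[0,0,0],[0,0,0],0],[[0,0,0],[0,0,0],0]]'
python3 -c "
from h import *
rd()"
```

```text
t: 22.48
ee_pos: [516.7, 54.0, 172.6]
orientation: [-3.136, -0.101, -0.003]
ft_force: [-2.2, -0.3, 4.1]
width: 16.0
t 22.6833 z 172.64 F [-2.07 -0.14  3.53] Fz [4.05 2.66 3.92 2.94 4.07] Mz 0.003 yaw 0.063 xy [516.7  54. ]
```

```bash
python3 -m handwheel '[[[0,0,0.04],[0,0,0],0],[[0,0,0.04],[0,0,0],0],[[0,0,0.04],[0,0,0],0],[[0,0,0],[0,0,0],0],[[0,0,0],[0,0,0],0],[[0,0,0],[0,0,0],0],[[0,0,0],[0,0,0],0],[[0,0,0],[0,0,0],0],[[0,0,0],[0,0,0],0],[[0,0,0],[0,0,0],0]]'
python3 -c "
from h import *
rd()"
```

```text
t: 23.52
ee_pos: [516.6, 54.0, 172.6]
orientation: [-3.138, 0.078, -0.003]
ft_force: [-2.6, 0.7, 2.8]
width: 15.8
t 23.7167 z 172.62 F [-2.46  0.55  3.68] Fz [2.84 3.27 3.43 4.07 4.77] Mz 0.526 yaw -0.05 xy [516.6  54. ]
```

```bash
python3 -m handwheel '[[[0,0,0],[0,0,0],0.5],[[0,0,0],[0,0,0],0.5],[[0,0,0],[0,0,0],0.5],[[0,0,0],[0,0,0],0.5],[[0,0,0],[0,0,0],0.5],[[0,0,0],[0,0,0],0.5],[[0,0,0],[0,0,-3],0.5],[[0,0,0],[0,0,-6],0.5],[[0,0,0],[0,0,-6],0.5],[[0,0,0],[0,0,0],0.5]]'
python3 - <<'E'
from h import *
st()
im=ctrl.get_image('wrist');save(im,'w5.png');bar(im,187,(225,320,150,310))
im=ctrl.get_image('side');save(im,'s5.png')
c=im['pixels'][150:260,210:340,::-1];cv2.imwrite('pics/s5c.png',cv2.resize(c,None,fx=6,fy=5.4,interpolation=cv2.INTER_CUBIC))
E
```

```text
t: 24.55
ee_pos: [516.7, 53.9, 187.8]
orientation: [-3.137, 0.086, -0.001]
ft_force: [0.0, -0.3, 0.7]
width: 43.8
t 24.55 pos [516.7  53.9 187.8] F [ 0.04 -0.29  0.68] M [-0.054  0.058 -0.074] w 43.8
x [ 0.999 -0.055  0.001] z [ 0.001  0.004 -1.   ] q [0.079 0.327 1.897 0.004 0.917 0.131]
box [ 267  205   31   89 2531]
187 [517.3094    58.370876] ((517.168212890625, 57.44953155517578), (50.99831771850586, 15.701624870300293), 87.9491958618164) -91.92729
```

View pics/w5.png

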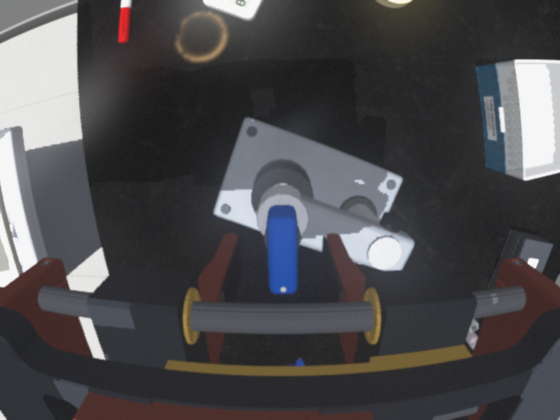

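View pics/s5c.png

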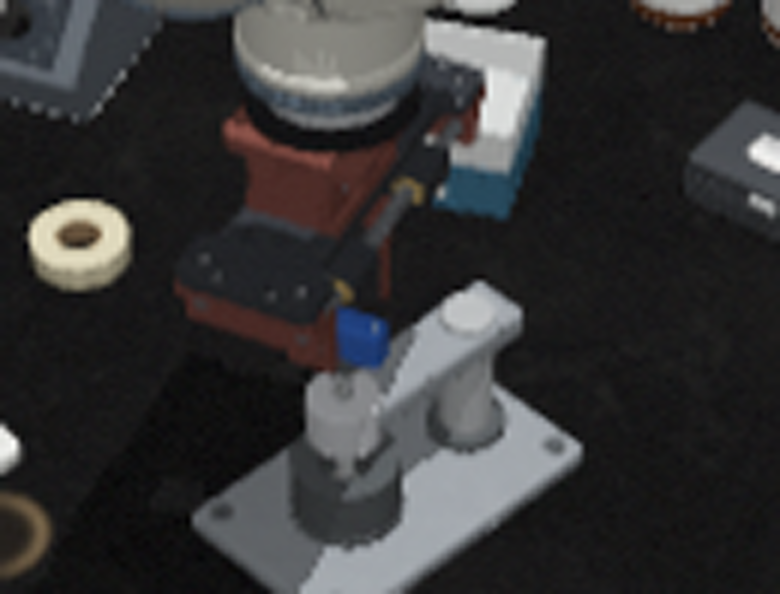

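```bash
python3 -m handwheel '[[[0,0,0],[0,0,-10],0.5],[[0,0,0],[0,0,-10],0.5],[[0,0,0],[0,0,-15],0.5],[[0,0,0],[0,0,-15],0.5],[[0,0,0],[0,0,-15],0.5],[[0,0,0],[0,0,-10],0.5],[[0,0,0],[0,0,0],0.5],[[0,0,0],[0,0,0],0.5],[[0,0,0],[0,0,0],0.5],[[0,0,0],[0,0,0],0.5]]'
python3 - <<'E'
from h import *
st()
im=ctrl.get_image('wrist');save(im,'w6.png');bar(im,187,(225,320,150,310))
for d in ctrl.spot_point(im,'handle')[:1]: print(d['score'],w(im,d['position']))
im=ctrl.get_image('side');save(im,'s6.png')
for d in ctrl.spot_point(im,'handle')[:2]: print(d['score'],w(im,d['position']))
E
```

```text
t: 25.48
ee_pos: [515.7, 53.6, 269.5]
orientation: [-3.137, 0.086, -0.001]
ft_force: [-1.4, -0.7, -0.7]
width: 43.8
t 25.48 pos [515.7  53.6 269.5] F [-1.41 -0.69 -0.71] M [-0.027  0.066 -0.045] w 43.8
x [ 0.999 -0.054  0.001] z [ 0.001  0.004 -1.   ] q [0.078 0.219 1.827 0.004 1.094 0.131]
box [ 273  178   21   62 1204]
187 [517.07794  56.31363] ((517.0278930664062, 55.62995910644531), (48.77944564819336, 15.67070198059082), 86.92777252197266) -91.98066
0.63 [514.45052568  50.04396723 174.62652876]
```

View pics/s6.png

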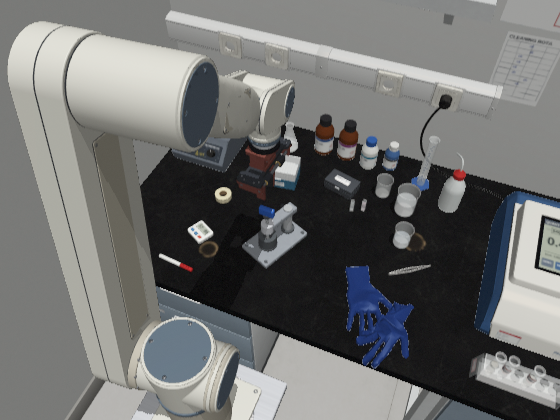

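```bash
python3 -c "
from h import *
print(ctrl.close_job())"
```

```text
the job is handed in; nothing more can be done
None
```

I freed the probe, lowered it until the tip touched the pellet, locked it there, and handed the job in at about 25.5 s. Nothing reports a verdict, so success rests on the checks below.

- **Grasp:** My first grip was too low. It pinched the neck, with about 5 N on the tool, so I reopened, went up about 10 mm and gripped the bar properly.
- **Freeing:** I twisted anticlockwise about 1.16 rad, until the twisting moment rose to about 0.5 N m at the stop.
- **Touching the pellet:** I lowered the probe 2 to 3 mm at a time. The upward force averaged about 1.3 N and wandered between 0.8 and 1.6 N. It then rose to about 3.5 N, which puts about 2 N on the tip (roughly 1.2 mm pressed), well under 10 N. That is one jump; I took no second step to confirm it.
- **Locking:** I twisted clockwise about 1.22 rad, until the moment again reached about 0.5 N m. Height and force stayed the same throughout.
- **After letting go:** The handle was still down. The wrist camera put it at about 175 mm, against about 173 mm from the arm. The bar sits about 3.5° further clockwise than at the start. The other things on the bench look undisturbed.

The return spring read lower than the stated 2 to 3 N. The force sensor is noisy, so I relied on the jump in force rather than its absolute value.

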